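# Safety test of the residual-current breaker on the calligraphy bench

## Robot

A 6-joint arm with a two-finger parallel gripper is mounted at the origin on the work surface. World frame = base frame: x ahead of the robot, y to its left, z up, the work surface at z = 0. Lengths are in m, angles in rad, forces in N, time in s.
With the tool pointing down it reaches from about 0.3 to 0.775 m from the base axis. Payload 14.6 kg.
Tool frame: the origin (TCP) lies on the centre line of the jaws, within the pads' length; the fingertips stand 19 mm ahead of it and the grasp point (between the pads) is the TCP (bot.tcp_to_tips is the z of the fingertips in the tool frame, in m); z points along the fingers, y is the direction in which the jaws open and shut (so a half turn about z gives the same grasp; the last joint's range is limited). The gripper opens to 94 mm and grips with 3 to 60 N. Pads are 16 mm wide; open, the fingers measure 119 mm over their backs; the gripper's body (75 mm by 177 mm) begins 78 mm behind the grasp point.
Start: joints at [-1.387, 0.3, 1.521, -0, 1.321, -0.067], TCP at [0.136, -0.533, 0.224] pointing down, gripper open.
Joint ranges: [-3.03, 3.03], [-0.79, 2.21], [0.23, 2.52], [-1.04, 4.18], [0, 3.07], [-2.55, 2.55]. Speed limits (rad/s): [2.22, 2.22, 2.57, 3.14, 3.14, 3.14].

## Interface

Orientations are given as a 3x3 rotation matrix whose columns are the frame's x, y, z axes.
In Python, from plant import sensors, camera, close_job, bot gives the robot as it stands. The module is installed in compiled form; this text tells all that it offers.
- The arm moves only by the tool servo_tool, never from a script. Its argument "increments" is text: rows parted by semicolons, each of 7 numbers parted by spaces: the turn, a rotation vector about the tool's x, y, z in rad, then the shift along the tool's x, y, z in mm, then the opening, from 0 (shut) to 1 (fully open). A call has 1 to 20 rows; each row is the pose to reach, as a shift and turn from the pose commanded when the call began, along the tool's axes at that moment; what a row does not reach only later rows make up. A row lasts 1/8 s, in which the tool goes at most 62.5 mm and 10.7 degrees, less where a joint would pass 70% of its speed; a pose out of reach is approached as far as the arm can. A call with a gripper value outside its range is refused whole. The fingers move at their own pace and stop on an object; "grip_force" is the grip in N (left out, the last holds). Time passes only in rows, so rows that repeat a pose let the fingers close. It gives the time, the measured TCP pose, the force and the opening at its end, in the units of the state.
- sensors.state(): the state, without advancing time (a new reading comes with each control period).
- camera(name): name is "scene" or "top" or "wrist"; returns a dict with "color" (420x560x3 uint8, red, green, blue), "mtx" (3x3 intrinsics, pixels), "dist" ([k1, k2, p1, p2, k3] as OpenCV has them; the pictures are not rectified), "rvec" (rotation vector, rad) and "tvec" (3), from world to camera coordinates, as OpenCV has them. Camera axes: x right, y down, z forward; pixel columns grow to the right and rows downward; lengths in m; the calibration is good to about 2 mm. A picture is of the moment at which its call begins. There is no depth.
- close_job(): hands the job in, once; it reports no verdict.
The state is a dict: "time_s": time; "joint_pos": joint angles; "qd": joint speeds; "joint_efforts": joint torques, N m; "ee_pos": TCP position; "tool_rot": TCP orientation; "wrist_force": force on the tool from outside, world axes, zero at the start; "ft_torque": the same for the moment, N m; "finger_gap": finger opening in m.
Only numpy, scipy, OpenCV 4.12 (cv2) and the standard library are available. Lean on these libraries where they do the work, as an engineer would, in place of code of your own. Each camera call takes 0.05 s, during which the arm holds its last target.

## Task

Before the class plugs in the ink grinder and the light pad, test the residual-current breaker in the bench power box: press its yellow test button so that its wide blue lever drops by itself, then push the lever back up until it stays fully home in the on position. Finish by swinging the box's clear cover fully shut. Leave the four small breakers switched on and everything else on the table where it stands.

Things in the scene. Friction and masses are not known exactly. Their poses are not given: they have to be found in the camera images.
- power_box: Grey bench power box, fixed, 235 mm deep (x), 270 wide (y), 57 high in front, 112 at the back. Origin under its middle at table height; x runs level from its front to its back, y left, z up (turned up to 17 deg). Its top panel rises to the back at 15 deg: up the panel = (0.966, 0, 0.259), outward normal = (-0.259, 0, 0.966) in box axes; the device row's middle line crosses (0, y, 85 mm).
- rcd: Residual-current breaker in the left or right half of the device row (it varies): a white face 45 mm (up the panel) x 72 mm (across), standing 6 mm proud of the panel, with a yellow button left and a wide blue lever right. Origin amid the face, 6 mm under it, in the panel surface. Axes parallel to the box's (z vertical).
- rcd_button_top (a point): Centre of the top of the round yellow test button, 13 mm wide, standing 8 mm proud of the white face: left half of the face, 12 mm down the panel from its middle, 36 mm left of the lever's middle. At least 20 mm sideways to any lever. The point's z is the panel's outward normal.
- rcd_button (a joint): Travel of the test button in m: 0 out, 0.005 fully in. A spring returns it (1 N at first, 3 N fully in, and up to 2.5 N more until it trips). A little past 3 mm it trips the breaker and the lever drops within half a second. Pressing square to the panel or straight down both work.
- rcd_lever_pivot (a point): Pivot axis of the wide blue lever (22 mm wide across the panel, 7 thick, reaching 30 from the pivot, on a hub of 9 mm radius). It lies 4 mm under the white face, in its right half, 18 mm from its middle; the axis runs across the panel, along the box's y.
- rcd_lever_tip (a point): Middle of the end of the wide blue lever, 30 mm from the pivot. With the lever down its end lies 12 mm down the panel from the pivot and 24 mm above the white face; with the lever up, 17 mm up the panel from the pivot and 21 mm above the face.
- rcd_lever (a joint): Lever angle, rad: 0 fully up (on; leaning 0.6 rad up the panel from the panel's normal), 1.0 fully down (off; 0.4 rad down the panel, to the box's front). Over-centre: under 0.25 it snaps home to 0, above that it falls back to 1.0, so push it all the way up. It resists with up to 3 N at its end when down, less on the way up. It cannot stay up while the button is held in.
- cover (a joint): Opening angle, rad, of the clear cover over the devices: 0 fully shut on the panel, 2.5 fully open, leaning back away from the box's front; starts at 2.15 to 2.45. A friction hinge holds it wherever it is left (1 to 2 N at its free edge), so it must be led all the way down.
- cover_hinge (a point): Middle of the cover's hinge axis, 72 mm up the panel from the device row's middle and 5 mm above the panel; the axis runs across the panel, along the box's y. The point turns with the cover: its -x points from the hinge to the free edge, its z is the outward normal of the cover's outer face.
- cover_edge (a point): Middle of the free edge of the cover's outer face: 118 mm from the hinge along the cover and 35 mm out. The cover is a clear shallow box 118 x 200 mm, 35 deep, with grey rim lines and, at the mouth of its free edge, a grey lip 50 mm wide. When open, its outer face looks towards the back of the box. Axes as cover_hinge.
- breakers: Bank of four narrow breakers in the other half of the row, a white face 45 x 72 mm like that of rcd. Origin as for rcd. Four black levers, 10 mm wide, 26 mm from pivot to end, 18 mm apart, all up (on).
- breaker1 (a joint): Angle in rad of small lever 1, counted from the left: 0 up (on), 1.0 down (off).
- breaker2 (a joint): Angle in rad of small lever 2, counted from the left: 0 up (on), 1.0 down (off).
- breaker3 (a joint): Angle in rad of small lever 3, counted from the left: 0 up (on), 1.0 down (off).
- breaker4 (a joint): Angle in rad of small lever 4, counted from the left: 0 up (on), 1.0 down (off).
- inkstone: Bystander, loose: flat black stone slab 130 x 85 x 24 mm with a shallow hollow. Origin at the centre of its underside.
- ink_bottle: Bystander, loose: black ink jar with red cap, 56 mm wide, 110 mm tall. Origin at the centre of its underside.
- water_bowl: Bystander, loose: blue ceramic bowl, 90 mm wide, 40 mm tall. Origin at the centre of its underside.
- seal_stone: Bystander, loose: upright reddish seal stone 28 x 28 x 60 mm. Origin at the centre of its underside.
- paperweight: Bystander, loose: dark wooden bar 220 x 32 x 14 mm with a brass stud. Origin at the centre of its underside.
- paperweight2: Bystander, loose: second dark wooden bar like paperweight. Origin at the centre of its underside.
- brush_rest: Bystander, loose: white ceramic brush rest 30 x 110 x 32 mm. Origin at the centre of its underside.

How it is judged:
On the way, in this order (a step that is already met when the one before it is completed fails the run):
1. with the test button in, the lever, not touched by the robot, swings down past its tipping point (value of joint rcd_button above 0.001 m and value of joint rcd_lever between 0.35 and 0.8 rad and contact force between each of the fingers, the arm and rcd_lever below 0.3 N).
2. the lever has dropped fully, not touched by the robot (value of joint rcd_lever above 0.9 rad and contact force between each of the fingers, the arm and rcd_lever below 0.3 N), for 0.05 s.
3. the lever is back up fully home and the button is out (value of joint rcd_lever below 0.1 rad and value of joint rcd_button below 0.001 m), for 0.3 s.
4. the cover is fully shut (value of joint cover below 0.04 rad), for 0.2 s.
At the end, for the whole second after the job is handed in: The wide lever is up fully home (within 0.1 rad), the test button is out (within 1 mm), the clear cover is shut (within 0.04 rad, about 5 mm at its free edge) and all four small breakers are up (within 0.2 rad) (all of step 3 and value of joint cover below 0.04 rad and value of joint each of breaker1, breaker2, breaker3, breaker4 below 0.2 rad); the robot touches nothing.
It fails at once if a small breaker is moved off its on position by more than 0.4 rad (value of joint any of breaker1, breaker2, breaker3, breaker4 above 0.4 rad).
It fails at once if a bystander on the table is moved by more than 3 cm (distance of any of inkstone, ink_bottle, water_bowl, seal_stone, paperweight, paperweight2, brush_rest from where it was at the start of the episode above 0.03 m).
It also fails if it takes over 58 s, if anything falls off the work surface, if the arm or the gripper's body presses on something with over 40 N, if the wrist force passes 120 N, or if a joint passes its speed limit or range.

## Working session

There is one attempt and no reset: what is moved stays moved. The work goes in short steps, Python scripts to look and compute and a tool call to move; the robot and the scene stay as the last step left them, time stands still between calls to the robot, and variables do not carry over. Pictures are saved under pics/ and viewed, and the job is handed in when it is done.

Besides the shell and the picture viewer there is one more tool, called after "Request:" by a JSON object that holds its "fn" and its "kwargs", one argument or row to a line. servo_tool: Moves the arm, as the interface text tells. Its arguments: {"type":"object","properties":{"increments":{"type":"string"},"grip_force":{"type":"number"}},"required":["increments"]}

```bash
mkdir -p pics
python3 - <<'E'
from plant import sensors,camera,bot
import cv2,numpy as np
print(sensors.state())
for n in("scene","top","wrist"):
    c=camera(n);cv2.imwrite(f"pics/{n}0.png",c["color"][:,:,::-1]);print(n,c["mtx"].tolist(),c["dist"],c["rvec"],c["tvec"])
    R=cv2.Rodrigues(np.array(c["rvec"]))[0];print(-R.T@np.array(c["tvec"]).ravel())
print(bot.tcp_to_tips,[a for a in dir(bot) if a[0]!='_'])
E
```

```text
{'time_s': 0.0, 'joint_pos': array([-1.38658439e+00,  3.00453072e-01,  1.52158215e+00, -2.20466473e-05,
        1.32069435e+00, -6.65994324e-02]), 'qd': array([-0.0004809 ,  0.00058895,  0.00179926, -0.00196224, -0.00059933,
        0.00136151]), 'joint_efforts': array([ 9.70179208e-04, -5.31800723e+01, -3.52735341e+01,  7.08681252e-02,
        2.43313605e-02, -8.54640280e-05]), 'ee_pos': array([ 0.13645258, -0.53255618,  0.22389575]), 'tool_rot': array([[ 9.68710016e-01,  2.48195189e-01, -2.29250423e-04],
       [ 2.48195289e-01, -9.68709378e-01,  1.11376824e-03],
       [ 5.43548856e-05, -1.13581733e-03, -9.99999353e-01]]), 'wrist_force': array([ 0.71377195, -0.07058683, -0.73749828]), 'ft_torque': array([ 0.00021953,  0.01306595, -0.02260231]), 'finger_gap': 0.0939274215542844}
scene [[403.9407067067638, 0.0, 278.89634821327934], [0.0, 403.9407067067638, 212.61375027316257], [0.0, 0.0, 1.0]] [-0.06188525  0.          0.          0.          0.        ] [ 2.00010756  1.24422814 -0.58768277] [-0.19984079 -0.22472069  1.46770833]
[ 1.22455654 -0.3583826   0.7852558 ]
top [[416.0730550606503, 0.0, 280.75147218694786], [0.0, 416.0730550606503, 208.89994580913344], [0.0, 0.0, 1.0]] [-0.06818151  0.          0.          0.          0.        ] [ 2.15972311 -2.10764325  0.20607621] [-0.03576009  0.51046865  1.23751434]
[ 0.28245633 -0.0086909   1.30898497]
wrist [[308.4413011036719, 0.0, 282.3298141377013], [0.0, 308.4413011036719, 212.81044921182811], [0.0, 0.0, 1.0]] [0.00072157 0.         0.         0.         0.        ] [-2.31260476  1.79409522  0.23518964] [-0.54997205 -0.02694766  0.38977959]
[ 0.20864686 -0.51438145  0.38340809]
0.019 ['IKError', 'tcp_to_tips']
```

View pics/scene0.png

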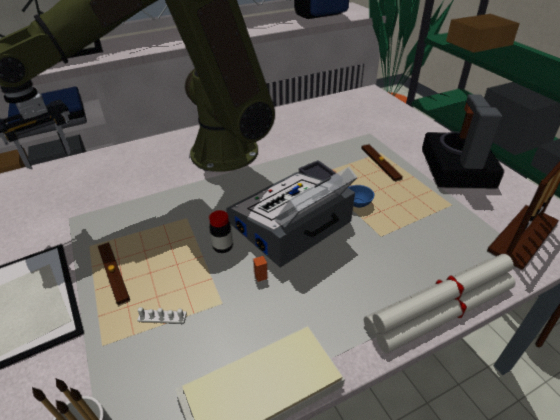

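View pics/top0.png

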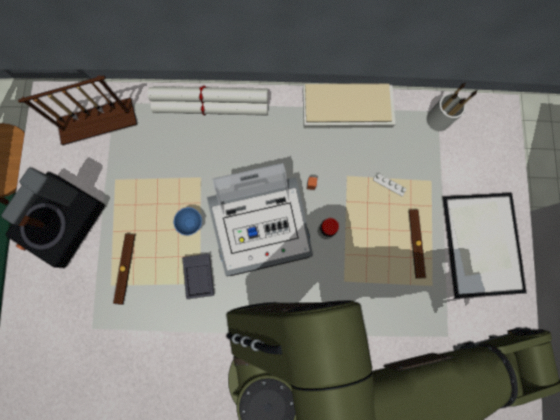

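View pics/wrist0.png

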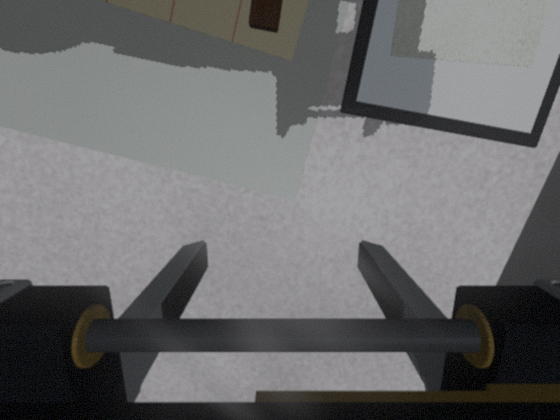

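The top view shows the box around (260,230), with the RCD in the left half (blue lever at (252,232), yellow button at about (241,239)). The cover leans back at (250,180), the bottle is at (330,227), the seal at (312,182) and the bowl at (187,221). I'll zoom in on this area.

Run:
```python
import cv2
a=cv2.imread("pics/top0.png")[150:285,195:345];cv2.imwrite("pics/top0z.png",cv2.resize(a,None,fx=5,fy=4.4,interpolation=cv2.INTER_CUBIC)if 0 else cv2.resize(a,None,fx=4.4,fy=4.4,interpolation=cv2.INTER_CUBIC))
a=cv2.imread("pics/scene0.png")[150:270,200:385];cv2.imwrite("pics/scene0z.png",cv2.resize(a,None,fx=4.3,fy=4.3,interpolation=cv2.INTER_CUBIC))
```

```text
(no output)
```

View pics/top0z.png

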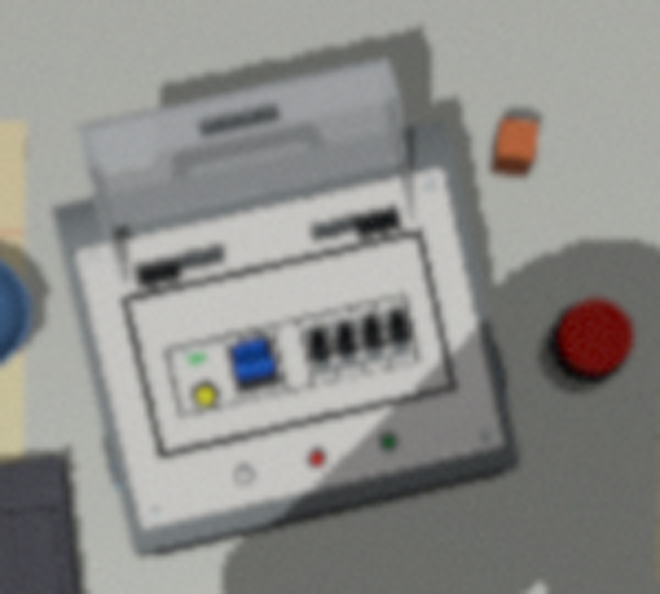

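View pics/scene0z.png

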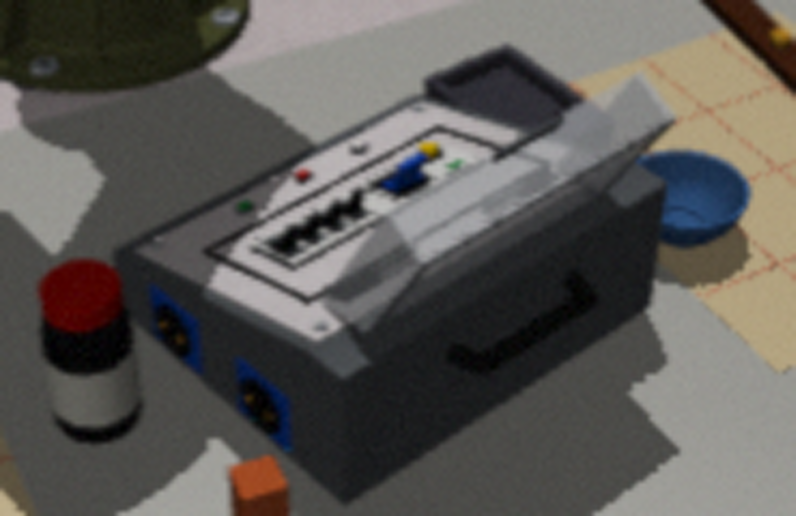

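```bash
cat > h.py <<'E'
from plant import sensors,camera,bot
import cv2,numpy as np
def ray(c,px):
    R=cv2.Rodrigues(np.array(c["rvec"]))[0];t=np.array(c["tvec"]).ravel()
    u=cv2.undistortPoints(np.array(px,float).reshape(-1,1,2),c["mtx"],c["dist"]).reshape(-1,2)
    d=np.c_[u,np.ones(len(u))]@R; return -R.T@t,d
def onz(c,px,z):
    o,d=ray(c,px); return o+d*((z-o[2])/d[:,2])[:,None]
def onplane(c,px,p,n):
    o,d=ray(c,px); return o+d*(((p-o)@n)/(d@n))[:,None]
def tri(cs,pxs):
    A=np.zeros((3,3));b=np.zeros(3);ds=[]
    for c,p in zip(cs,pxs):
        o,d=ray(c,[p]);d=d[0]/np.linalg.norm(d[0]);P=np.eye(3)-np.outer(d,d);A+=P;b+=P@o;ds.append((o,d))
    x=np.linalg.solve(A,b);return x,[np.linalg.norm(np.cross(d,x-o)) for o,d in ds]
def mask(c,kind,box=None):
    h=cv2.cvtColor(c["color"],cv2.COLOR_RGB2HSV)
    m=cv2.inRange(h,*{"y":((22,120,90),(35,255,255)),"b":((105,130,60),(125,255,255)),"r":((0,120,80),(12,255,255))}[kind])
    n,l,s,ce=cv2.connectedComponentsWithStats(m)
    return [(s[i].tolist(),ce[i].round(1).tolist()) for i in range(1,n) if s[i,4]>3 and (box is None or box[0]<ce[i][0]<box[2] and box[1]<ce[i][1]<box[3])]
E
python3 - <<'E'
from h import *
t=camera("top");s=camera("scene")
for c,b in((t,(200,160,320,270)),(s,(240,150,380,250))):
    print(mask(c,"y",b),mask(c,"b",b))
yt=mask(t,"y",(230,225,255,250))[0][1];ys=mask(s,"y",(280,170,310,200))[0][1]
print("button",tri([t,s],[yt,ys]),onz(t,[yt],.0954))
P=np.array([[125,297],[421,235],[453,386],[162,454]])/4.4+[195,150]-.4
yaw=.2
for _ in range(5):
    B=np.array([[np.cos(yaw),-np.sin(yaw),0],[np.sin(yaw),np.cos(yaw),0],[0,0,1]])
    n=B@[-.259,0,.966]
    bt=onz(t,[yt],.0954)[0]; p0=bt-.014*n
    C=onplane(t,P,p0,n); v=(C[0]-C[1])+(C[3]-C[2]); yaw=np.arctan2(-v[0],v[1])
print(yaw,C,(C[0]-C[1])@B,(C[0]-C[3])@B,(C[3]-C[2])@B,(C[1]-C[2])@B)
E
```

```text
[([240, 238, 4, 4, 13], [241.4, 239.4])] [([248, 227, 9, 10, 66], [252.0, 231.6])]
[([298, 183, 4, 3, 9], [299.3, 183.9])] [([289, 186, 10, 8, 27], [293.5, 189.4]), ([349, 186, 25, 18, 301], [362.0, 194.4]), ([235, 217, 12, 19, 39], [241.5, 224.1]), ([255, 233, 5, 5, 17], [256.7, 235.5]), ([261, 238, 7, 17, 32], [264.9, 245.9])]
button (array([0.40903657, 0.09046937, 0.09151829]), [np.float64(9.328813795235328e-05), np.float64(9.328813795223689e-05)]) [[0.40867143 0.09023858 0.0954    ]]
0.24556185522484802 [[ 0.47236104  0.14635886  0.10112562]
 [ 0.51975226 -0.05046144  0.10062217]
 [ 0.42133596 -0.07509505  0.07342118]
 [ 0.37048221  0.12009279  0.07291771]] [0.00187775 0.20243673 0.00050345] [0.10520788 0.00071123 0.02820791] [-0.00187778  0.20169499 -0.00050346] [ 1.01452356e-01 -3.05110622e-05  2.72009939e-02]
```

Run:
```python
from h import *
T=sensors.state()["tool_rot"];p=sensors.state()["ee_pos"]
print(T.T@(np.array([.335,.072,.224])-p)*1e3)
yaw=.2456;B=np.array([[np.cos(yaw),-np.sin(yaw),0],[np.sin(yaw),np.cos(yaw),0],[0,0,1]])
C=np.array([[ 0.47236104 , 0.14635886 , 0.10112562], [ 0.51975226 ,-0.05046144,  0.10062217], [ 0.42133596, -0.07509505 , 0.07342118], [ 0.37048221 , 0.12009279 , 0.07291771]])
b=np.array([.4087,.0902,.0954])
print("rect center rel button in box axes",(C.mean(0)-b)@B)
d=np.array([-.966,-.259]);n=np.array([-.259,.966]);h=np.array([0,85])+72*np.array([.966,.259])+5*n
for th in(2.5,2.3,2.15,1.57,1,.5,.2,0):
    D=np.cos(th)*d+np.sin(th)*n;N=-np.sin(th)*d+np.cos(th)*n
    print(th,h.round(),"rim",(h+118*D).round(),"outer edge",(h+118*D+35*N).round(),"outer hinge side",(h+35*N).round())
t=camera("top");print("seal",mask(t,"r",(295,160,350,245)),onz(t,[[330,227],[312,183]],.08))
```

```text
[ 3.42390530e+02 -5.36491957e+02  4.85409303e-01]
rect center rel button in box axes [ 0.02279724 -0.06239136 -0.00837833]
2.5 [ 68. 108.] rim [141. 201.] outer edge [169. 180.] outer hinge side [96. 87.]
2.3 [ 68. 108.] rim [121. 214.] outer edge [153. 198.] outer hinge side [100.  93.]
2.15 [ 68. 108.] rim [105. 221.] outer edge [138. 210.] outer hinge side [102.  98.]
1.57 [ 68. 108.] rim [ 38. 222.] outer edge [ 71. 232.] outer hinge side [102. 118.]
1 [ 68. 108.] rim [-19. 188.] outer edge [  5. 214.] outer hinge side [ 92. 134.]
0.5 [ 68. 108.] rim [-46. 136.] outer edge [-38. 170.] outer hinge side [ 77. 142.]
0.2 [ 68. 108.] rim [-50. 101.] outer edge [-52. 136.] outer hinge side [ 66. 143.]
0 [ 68. 108.] rim [-46.  78.] outer edge [-55. 112.] outer hinge side [ 59. 142.]
seal [([308, 177, 9, 12, 89], [311.8, 182.6]), ([323, 218, 16, 16, 200], [330.2, 225.7])] [[ 0.45390786 -0.17125844  0.08      ]
 [ 0.58753699 -0.11609256  0.08      ]]
```

Request:
{"fn": "servo_tool", "kwargs": {
  "increments": "0 0 0 50 -60 -10 0;0 0 0 80 -110 -20 0;0 0 0 110 -160 -20 0;0 0 0 138 -210 -20 0;0 0 0 164 -255 -20 0;0 0 0 190 -300 -20 0;0 0 0 217 -340 -20 0;0 0 0 243 -380 -20 0;0 0 0 268 -420 -20 0;0 0 0 294 -460 -20 0;0 0 0 320 -500 -20 0;0 0 0 342 -536 -20 0;0 0 0 342 -536 -20 0;0 0 0 342 -536 -20 0;0 0 0 342 -536 -20 0",
  "grip_force": 30
}}

```text
time_s: 2.17
ee_pos: [0.3347, 0.0705, 0.2445]
tool_rot: [[0.969, 0.247, 0.0], [0.247, -0.969, -0.0], [0.0, 0.0, -1.0]]
wrist_force: [-0.1, -0.4, 0.1]
finger_gap: 0.0002
```

Run:
```python
from h import *
c=camera("wrist");cv2.imwrite("pics/w1.png",c["color"][:,:,::-1])
print(sensors.state()["tool_rot"],sensors.state()["wrist_force"]); print(mask(c,"y"),mask(c,"b"))
```

```text
[[ 9.69135010e-01  2.46530390e-01  3.15604216e-04]
 [ 2.46530415e-01 -9.69135054e-01 -4.23479054e-05]
 [ 2.95423063e-04  1.18846876e-04 -9.99999949e-01]] [-0.24140754  0.0396919   0.23238551]
[([275, 123, 12, 14, 127], [280.6, 129.5])] [([96, 0, 78, 43, 1170], [137.8, 16.2]), ([100, 14, 9, 5, 10], [104.1, 16.1]), ([104, 20, 7, 6, 13], [106.3, 21.6]), ([95, 22, 2, 4, 5], [95.4, 23.4]), ([168, 24, 3, 3, 5], [168.6, 24.8]), ([165, 27, 3, 3, 4], [165.8, 28.2]), ([113, 28, 3, 6, 7], [113.7, 30.7]), ([118, 32, 3, 4, 5], [118.8, 33.6]), ([119, 33, 7, 5, 11], [122.1, 34.6]), ([134, 32, 4, 3, 5], [135.2, 33.0]), ([164, 34, 3, 6, 7], [165.0, 36.1]), ([124, 37, 4, 3, 5], [125.6, 38.2]), ([132, 36, 4, 4, 6], [133.7, 37.2]), ([159, 39, 3, 4, 4], [160.0, 40.5]), ([129, 40, 5, 3, 6], [131.0, 41.2]), ([141, 40, 5, 6, 12], [142.8, 42.2]), ([156, 41, 3, 5, 9], [156.9, 42.9]), ([126, 44, 4, 2, 5], [127.4, 44.4]), ([148, 44, 3, 3, 4], [149.0, 44.8]), ([142, 47, 4, 5, 6], [143.0, 48.7]), ([309, 99, 24, 8, 156], [321.2, 102.4]), ([305, 108, 27, 16, 236], [318.1, 117.3])]
```

View pics/w1.png

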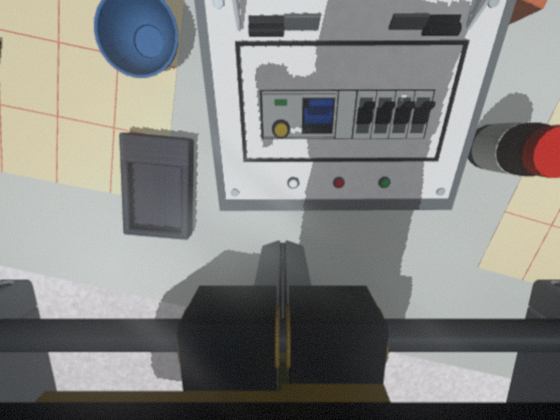

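The wrist view shows the yellow button at (281,129), the blue lever (up) at (318,110) and the breakers at 365–425. The rows are aligned with the tool. Next I compute positions.

Run:
```python
from h import *
c=camera("wrist");t=camera("top")
b=onz(c,[[280.6,129.5]],.0954)[0];print(b, tri([t,c],[[241.4,239.4],[280.6,129.5]]))
P=[[237,42],[467,42],[438,160],[244,158]]
yaw=.2456
for _ in range(5):
    B=np.array([[np.cos(yaw),-np.sin(yaw),0],[np.sin(yaw),np.cos(yaw),0],[0,0,1]]);n=B@[-.259,0,.966];p0=b-.014*n
    C=onplane(c,P,p0,n); v=(C[0]-C[1])+(C[3]-C[2]); yaw=np.arctan2(-v[0],v[1])
print(yaw,(C-b)@B)
print("lever cap mid", onz(c,[[318.5,108]],.115),)
F=onplane(c,[[262,90],[336,90],[334,138],[262,138],[356,90],[430,138]],b-.008*n,n);print("face",(F-b)@B)
T=sensors.state()["tool_rot"];p=sensors.state()["ee_pos"];print(T.T@(b-p)*1e3,p)
```

```text
[0.40762876 0.09041927 0.0954    ] (array([0.40784539, 0.0900803 , 0.10112175]), [np.float64(0.0003851018861756911), np.float64(0.0003851018861757295)])
0.24405878812273815 [[ 0.07460774  0.03890219  0.00550734]
 [ 0.07564442 -0.1647971   0.00578529]
 [-0.03032915 -0.16735342 -0.02262792]
 [-0.02929248  0.0387885  -0.02234997]]
lever cap mid [[0.43379037 0.06218351 0.115     ]]
face [[ 0.0354525   0.01747686  0.00122184]
 [ 0.03581743 -0.05151144  0.00131969]
 [-0.00792337 -0.0536787  -0.01040792]
 [-0.00831354  0.0187216  -0.01051253]
 [ 0.03591456 -0.07015247  0.00134573]
 [-0.00741242 -0.15016024 -0.01027093]]
[ 75.4312224   -1.15183621 149.17328168] [0.33476405 0.070687   0.24454837]
```

Request:
{"fn": "servo_tool", "kwargs": {
  "increments": "0 0 0 40 -3 20 0;0 0 0 75 -3 60 0;0 0 0 75 -3 100 0;0 0 0 75 -3 122 0;0 0 0 75 -3 126 0;0 0 0 75 -3 126 0"
}}

```text
time_s: 3.08
ee_pos: [0.407, 0.0927, 0.1191]
tool_rot: [[0.969, 0.248, 0.001], [0.248, -0.969, 0.0], [0.001, 0.0, -1.0]]
wrist_force: [0.6, -0.5, 0.1]
finger_gap: 0.0004
```

Run:
```python
from h import *
c=camera("wrist");cv2.imwrite("pics/w2.png",c["color"][:,:,::-1]);s=camera("scene");cv2.imwrite("pics/s2.png",cv2.resize(s["color"][130:270,180:380,::-1],None,fx=4,fy=4))
print(sensors.state()["wrist_force"],sensors.state()["ee_pos"])
```

```text
[0.07664995 0.238743   0.11187534] [0.40723776 0.09279805 0.11952246]
```

View pics/w2.png

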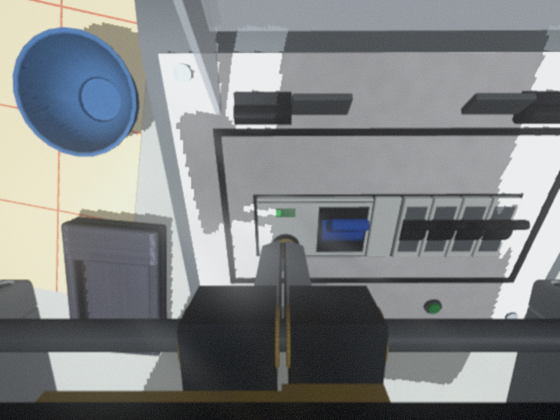

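View pics/s2.png

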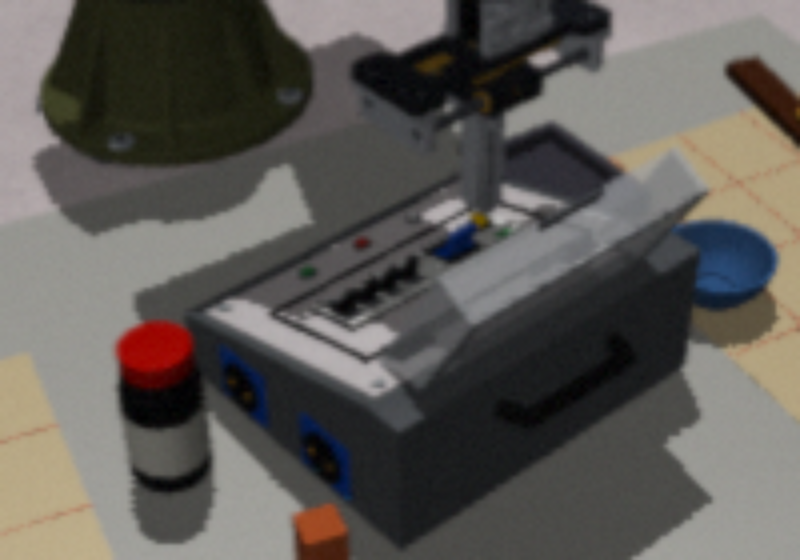

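The fingertips stand just above the yellow button at (285,240), and the lever at (345,225) is clear. I'll press.

Request:
{"fn": "servo_tool", "kwargs": {
  "increments": "0 0 0 0 0 3 0;0 0 0 0 0 5 0;0 0 0 0 0 7 0;0 0 0 0 0 8 0;0 0 0 0 0 9 0;0 0 0 0 0 9 0;0 0 0 0 0 9 0;0 0 0 0 0 9 0;0 0 0 0 0 9 0"
}}

```text
time_s: 4.3
ee_pos: [0.4071, 0.0929, 0.1102]
tool_rot: [[0.969, 0.248, 0.001], [0.248, -0.969, 0.0], [0.001, 0.0, -1.0]]
wrist_force: [-0.8, 0.0, 14.8]
finger_gap: 0.0004
```

Run:
```python
from h import *
c=camera("wrist");cv2.imwrite("pics/w3.png",c["color"][:,:,::-1])
print(sensors.state()["wrist_force"],sensors.state()["ee_pos"])
```

```text
[-1.65687374 -0.15153633 14.76535381] [0.40713168 0.0929355  0.11025249]
```

View pics/w3.png

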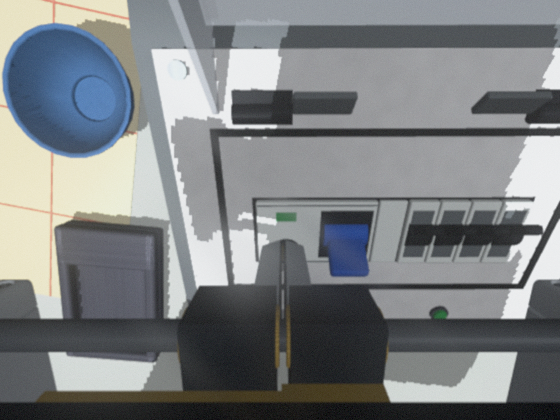

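The lever has dropped: the blue tip now leans to the front at (347,255). Next I retract, move to the lever's front and approach it.

Request:
{"fn": "servo_tool", "kwargs": {
  "increments": "0 0 0 0 0 -15 0;0 0 0 0 0 -45 0;0 0 0 -15 20 -50 0;0 0 0 -30 38 -50 0;0 0 0 -30 38 -25 0;0 0 0 -30 38 -4.5 0;0 0 0 -30 38 -4.5 0;0 0 0 -30 38 -4.5 0"
}}

```text
time_s: 5.35
ee_pos: [0.3871, 0.0486, 0.1144]
tool_rot: [[0.969, 0.248, -0.0], [0.248, -0.969, -0.0], [-0.0, -0.0, -1.0]]
wrist_force: [-0.3, 0.1, -0.5]
finger_gap: 0.0005
```

Run:
```python
from h import *
c=camera("wrist");cv2.imwrite("pics/w4.png",c["color"][:,:,::-1]);s=camera("scene");cv2.imwrite("pics/s4.png",cv2.resize(s["color"][150:250,220:350,::-1],None,fx=6,fy=6,interpolation=cv2.INTER_CUBIC))
print(sensors.state()["wrist_force"],sensors.state()["ee_pos"])
```

```text
[0.39131744 0.09994085 0.69778502] [0.38732242 0.04865177 0.11460427]
```

View pics/w4.png

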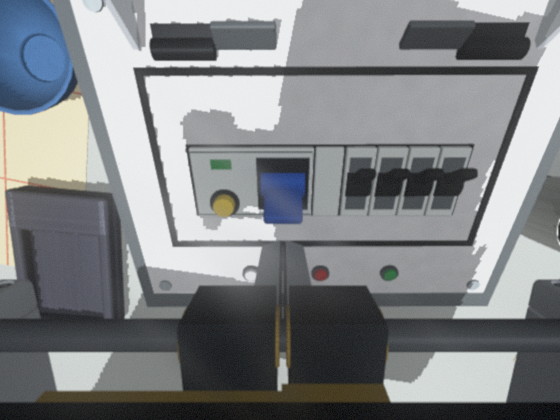

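View pics/s4.png

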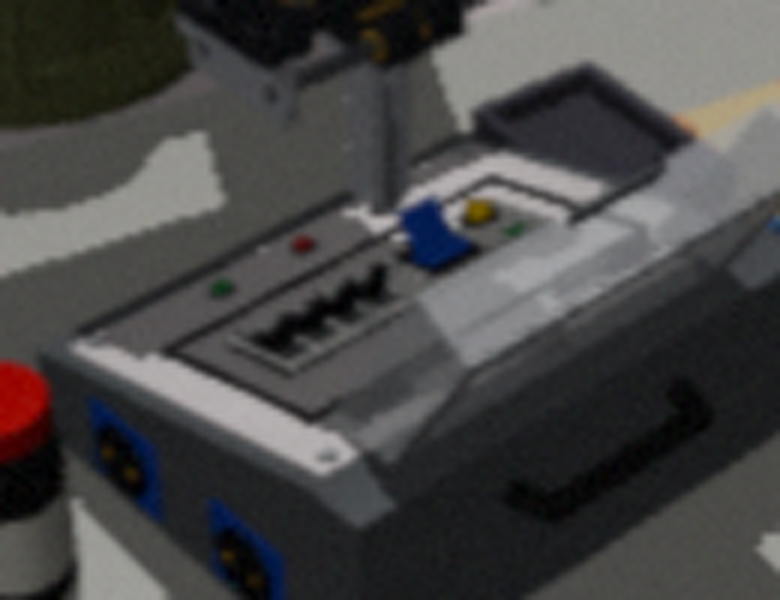

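The lever's tip (blue, (283,205) in the wrist view) is centred on the fingers at (285,245), with the button back out. I'll push along the panel.

Request:
{"fn": "servo_tool", "kwargs": {
  "increments": "0 0 0 5 0 0 0;0 0 0 10 0 -1.2 0;0 0 0 15 0 -2.5 0;0 0 0 20 0 -3.9 0;0 0 0 25 0 -5.2 0;0 0 0 30 0 -6.6 0;0 0 0 34 0 -7.6 0;0 0 0 37 0 -8.4 0;0 0 0 39 0 -9 0;0 0 0 39 0 -9 0"
}}

```text
time_s: 6.7
ee_pos: [0.4238, 0.0581, 0.1224]
tool_rot: [[0.969, 0.248, -0.003], [0.248, -0.969, -0.001], [-0.003, -0.0, -1.0]]
wrist_force: [-5.9, -2.5, -0.4]
finger_gap: 0.0003
```

Run:
```python
from h import *
c=camera("wrist");cv2.imwrite("pics/w5.png",c["color"][:,:,::-1])
print(sensors.state()["wrist_force"],sensors.state()["ee_pos"])
```

```text
[-6.34240213 -2.2790192  -0.50923405] [0.42380821 0.05805359 0.12238029]
```

View pics/w5.png

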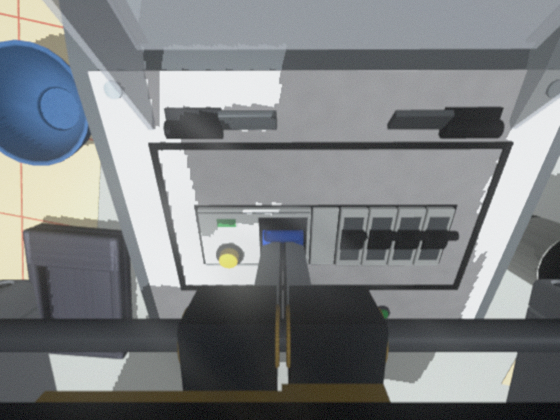

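Request:
{"fn": "servo_tool", "kwargs": {
  "increments": "0 0 0 -6 0 0 0;0 0 0 -12 0 -4 0;0 0 0 -25 0 -40 0;0 0 0 -40 0 -90 0;0 0 0 -50 0 -140 0;0 0 0 -50 0 -160 0;0 0 0 -50 0 -160 0"
}}

```text
time_s: 7.62
ee_pos: [0.3766, 0.0458, 0.2842]
tool_rot: [[0.969, 0.248, 0.003], [0.248, -0.969, 0.0], [0.003, 0.001, -1.0]]
wrist_force: [-0.3, -0.2, -0.7]
finger_gap: 0.0004
```

Run:
```python
from h import *
c=camera("wrist");cv2.imwrite("pics/w6.png",c["color"][:,:,::-1]);s=camera("scene");cv2.imwrite("pics/s6.png",cv2.resize(s["color"][140:260,210:380,::-1],None,fx=4.6,fy=4.6,interpolation=cv2.INTER_CUBIC))
c=camera("top");cv2.imwrite("pics/t6.png",cv2.resize(c["color"][150:285,195:345,::-1],None,fx=4.4,fy=4.4,interpolation=cv2.INTER_CUBIC))
print(sensors.state()["wrist_force"],sensors.state()["ee_pos"])
```

```text
[ 0.41132848 -0.3490943  -0.8945642 ] [0.37602593 0.04586066 0.28184954]
```

View pics/w6.png

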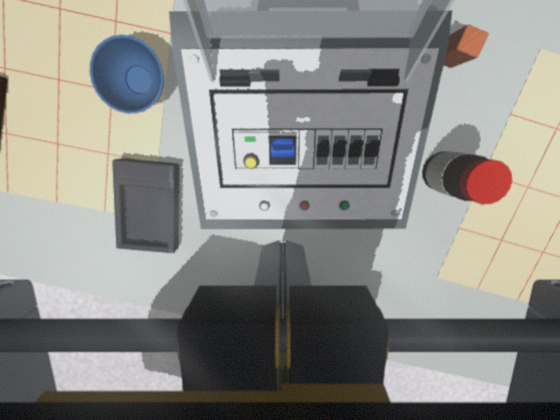

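View pics/s6.png

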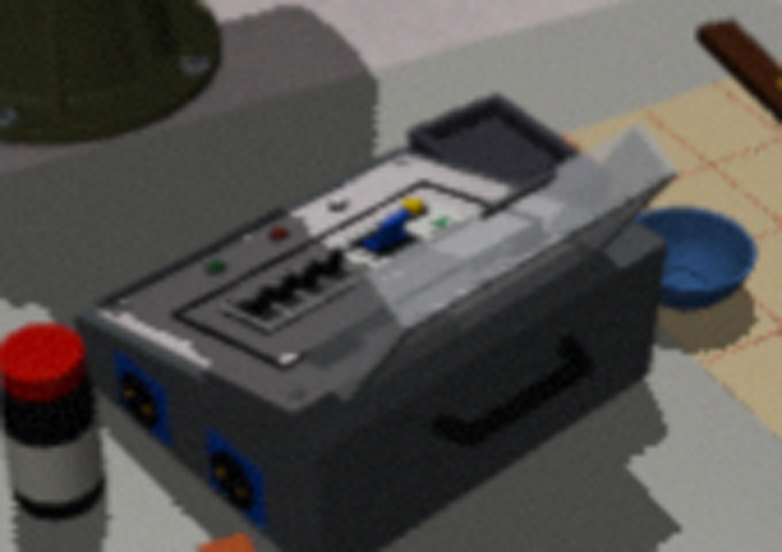

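Lever is home: blue sits at (283,148), as it first looked. The button is out and all four breakers are up. Next I work out the cover path.

Run:
```python
from h import *
st=sensors.state();T=st["tool_rot"];p=st["ee_pos"]
yaw=.244;B=np.array([[np.cos(yaw),-np.sin(yaw),0],[np.sin(yaw),np.cos(yaw),0],[0,0,1]])
O=np.array([.4078,.0903,0])+B@[.0152,-.063,0]
print("O",O,"tcp in box mm",B.T@(p-O)*1e3)
def tool(x,z): # tip front corner (x,z) in box mm -> tool shift
    P=O+B@np.array([x+8,0,z+19])/1e3; return T.T@(P-p)*1e3
d=np.array([-.966,-.259]);n=np.array([-.259,.966]);h=np.array([0,86])+72*np.array([.966,.259])+5*n
print("pre",tool(190,232).round(1),tool(190,180).round(1))
for x in (150,125):print(x,tool(x,185).round(1))
for th in np.r_[np.arange(1.83,-.01,-.12),0]:
    D=np.cos(th)*d+np.sin(th)*n;N=-np.sin(th)*d+np.cos(th)*n
    q=h+105*D+35*N
    if th<.26: q[1]+=16*np.tan(.26-th)   # rear corner contact
    print(round(th,2),q.round(),tool(*q).round(1))
```

```text
O [0.43776969 0.03283821 0.        ] tcp in box mm [-56.76882356  27.55315311 281.84954051]
pre [254.6  29.3  30.5] [254.7  29.3  82.5]
150 [214.7  29.1  77.5]
125 [189.7  28.9  77.6]
1.83 [103. 215.] [167.6  28.7  48. ]
1.71 [ 90. 218.] [154.8  28.6  44.6]
1.59 [ 77. 220.] [141.6  28.5  42.8]
1.47 [ 64. 220.] [128.4  28.5  42.6]
1.35 [ 51. 219.] [115.2  28.4  43.9]
1.23 [ 38. 216.] [102.2  28.3  46.9]
1.11 [ 25. 211.] [89.7 28.2 51.3]
0.99 [ 13. 205.] [77.8 28.1 57.2]
0.87 [  2. 198.] [66.7 28.  64.5]
0.75 [ -8. 190.] [56.6 28.  73.1]
0.63 [-17. 180.] [47.6 27.9 82.8]
0.51 [-25. 169.] [39.8 27.9 93.6]
0.39 [-31. 158.] [ 33.3  27.8 105.2]
0.27 [-36. 145.] [ 28.3  27.8 117.5]
0.15 [-40. 134.] [ 24.8  27.8 128.5]
0.03 [-42. 123.] [ 22.8  27.8 139.7]
0.0 [-42. 120.] [ 22.6  27.8 142.5]
```

Request:
{"fn": "servo_tool", "kwargs": {
  "increments": "0 0 0 45 8 0 0;0 0 0 90 16 0 0;0 0 0 135 24 0 0;0 0 0 180 29 0 0;0 0 0 225 29 0 0;0 0 0 260 29 0 0;0 0 0 260 29 0 0;0 0 0 260 29 40 0;0 0 0 260 29 75 0;0 0 0 260 29 80 0;0 0 0 260 29 80 0"
}}

```text
time_s: 9.15
ee_pos: [0.6354, 0.0822, 0.2039]
tool_rot: [[0.969, 0.248, 0.001], [0.248, -0.969, 0.0], [0.001, 0.0, -1.0]]
wrist_force: [0.4, -0.6, 0.5]
finger_gap: 0.0007
```

Run:
```python
from h import *
s=camera("scene");cv2.imwrite("pics/s7.png",cv2.resize(s["color"][60:270,180:400,::-1],None,fx=2.8,fy=2.8,interpolation=cv2.INTER_CUBIC))
c=camera("top");cv2.imwrite("pics/t7.png",cv2.resize(c["color"][130:290,180:360,::-1],None,fx=3.5,fy=3.5,interpolation=cv2.INTER_CUBIC))
print(sensors.state()["wrist_force"],sensors.state()["ee_pos"])
```

```text
[ 0.5229561 -0.946168   0.7620169] [0.63583011 0.08228069 0.20471776]
```

View pics/s7.png

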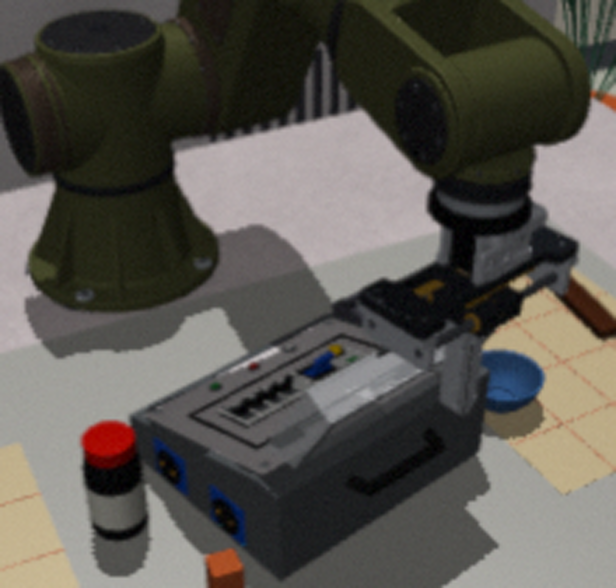

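View pics/t7.png

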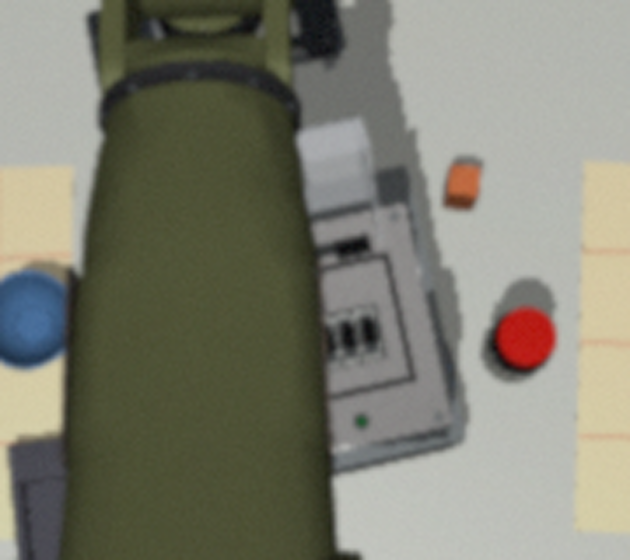

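The fingers are behind the open cover, which hasn't moved. I'll lead it forward.

Request:
{"fn": "servo_tool", "kwargs": {
  "increments": "0 0 0 -20 -1 -2 0;0 0 0 -35 -1 -2 0;0 0 0 -48 -1 -2 0;0 0 0 -60 -1 -2 0;0 0 0 -70 -1 -3 0;0 0 0 -78 -1 -10 0;0 0 0 -85 -1 -20 0;0 0 0 -92 -1 -32 0;0 0 0 -98 -1 -34 0;0 0 0 -105 -1 -35 0;0 0 0 -112 -1 -36 0;0 0 0 -118 -1 -37 0;0 0 0 -125 -1 -37 0;0 0 0 -132 -1 -37 0;0 0 0 -138 -1 -37 0;0 0 0 -145 -1 -36 0;0 0 0 -145 -1 -36 0"
}}

```text
time_s: 11.38
ee_pos: [0.4943, 0.0472, 0.2389]
tool_rot: [[0.969, 0.248, -0.0], [0.248, -0.969, -0.0], [-0.0, -0.0, -1.0]]
wrist_force: [-0.2, 0.5, 0.3]
finger_gap: 0.0003
```

Run:
```python
from h import *
s=camera("scene");cv2.imwrite("pics/s8.png",cv2.resize(s["color"][60:270,180:400,::-1],None,fx=2.8,fy=2.8,interpolation=cv2.INTER_CUBIC))
print(sensors.state()["wrist_force"],sensors.state()["ee_pos"])
```

```text
[-0.22136184  0.1367263  -0.57809037] [0.49454336 0.04720692 0.23896804]
```

View pics/s8.png

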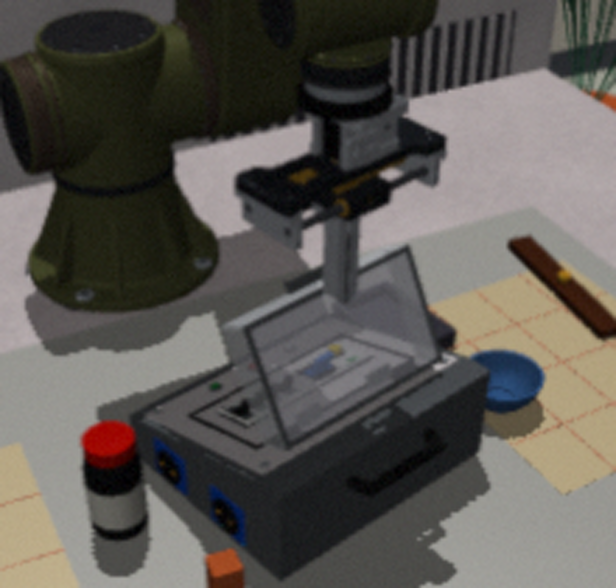

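The cover follows the fingers and now leans forward over the devices. I'll continue down.

Request:
{"fn": "servo_tool", "kwargs": {
  "increments": "0 0 0 -7 0 1 0;0 0 0 -13 0 3 0;0 0 0 -19 0 5 0;0 0 0 -25 0 7 0;0 0 0 -31 0 10 0;0 0 0 -37 0 13 0;0 0 0 -43 0 17 0;0 0 0 -48 0 20.5 0;0 0 0 -53 0 25 0;0 0 0 -58 0 29 0;0 0 0 -67 0 39 0;0 0 0 -71 0 44 0;0 0 0 -75 0 49.5 0;0 0 0 -79 0 55 0;0 0 0 -82 0 61 0;0 0 0 -85 0 67 0;0 0 0 -87 0 73.5 0;0 0 0 -89 0 79 0;0 0 0 -90 0 84 0;0 0 0 -90 0 84 0"
}}

```text
time_s: 13.92
ee_pos: [0.4074, 0.0249, 0.1546]
tool_rot: [[0.969, 0.248, -0.001], [0.248, -0.969, 0.0], [-0.001, -0.0, -1.0]]
wrist_force: [0.2, 0.3, 0.6]
finger_gap: 0.0004
```

Run:
```python
from h import *
s=camera("scene");cv2.imwrite("pics/s9.png",cv2.resize(s["color"][60:270,180:400,::-1],None,fx=2.8,fy=2.8,interpolation=cv2.INTER_CUBIC))
print(sensors.state()["wrist_force"],sensors.state()["ee_pos"])
```

```text
[-0.81313686 -0.10922028  0.57819746] [0.40758863 0.0249418  0.15488756]
```

View pics/s9.png

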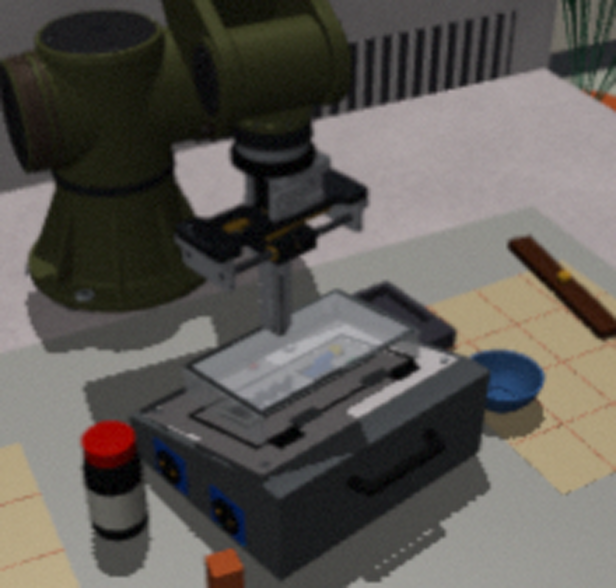

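Request:
{"fn": "servo_tool", "kwargs": {
  "increments": "0 0 0 -1 0 4 0;0 0 0 -2 0 8 0;0 0 0 -2 0 11 0;0 0 0 -2 0 13 0;0 0 0 -2 0 14.5 0;0 0 0 -2 0 15.5 0;0 0 0 -2 0 15.5 0"
}}

```text
time_s: 14.85
ee_pos: [0.4056, 0.0244, 0.1394]
tool_rot: [[0.969, 0.248, -0.0], [0.248, -0.969, 0.0], [-0.0, -0.0, -1.0]]
wrist_force: [0.4, 0.7, -0.2]
finger_gap: 0.0005
```

Request:
{"fn": "servo_tool", "kwargs": {
  "increments": "0 0 0 0 0 1 0;0 0 0 0 0 2 0;0 0 0 0 0 3 0;0 0 0 0 0 3 0"
}}

```text
time_s: 15.35
ee_pos: [0.4061, 0.0245, 0.1379]
tool_rot: [[0.969, 0.248, 0.002], [0.248, -0.969, -0.0], [0.002, 0.0, -1.0]]
wrist_force: [-8.5, 0.6, 22.4]
finger_gap: 0.0004
```

At 22 N the cover is against its stop. I'll lift off and check.

Request:
{"fn": "servo_tool", "kwargs": {
  "increments": "0 0 0 0 0 -10 0;0 0 0 0 0 -40 0;0 0 0 -30 0 -90 0;0 0 0 -60 0 -120 0;0 0 0 -60 0 -120 0;0 0 0 -60 0 -120 0"
}}

```text
time_s: 16.1
ee_pos: [0.3476, 0.0096, 0.2559]
tool_rot: [[0.969, 0.248, -0.0], [0.248, -0.969, 0.0], [-0.0, -0.0, -1.0]]
wrist_force: [0.2, -0.5, 0.2]
finger_gap: 0.0004
```

Run:
```python
from h import *
c=camera("wrist");cv2.imwrite("pics/w10.png",c["color"][:,:,::-1])
s=camera("scene");cv2.imwrite("pics/s10.png",cv2.resize(s["color"][140:260,210:380,::-1],None,fx=4.6,fy=4.6,interpolation=cv2.INTER_CUBIC))
print(sensors.state()["wrist_force"],sensors.state()["ee_pos"])
# predicted pixels of shut cover outer corners
yaw=.244;B=np.array([[np.cos(yaw),-np.sin(yaw),0],[np.sin(yaw),np.cos(yaw),0],[0,0,1]]);O=np.array([.4078,.0903,0])+B@[.0152,-.063,0]
d=np.array([-.966,-.259]);n=np.array([-.259,.966]);h=np.array([0,85.5])+72*np.array([.966,.259])+5*n
for th in(0,.04,.1):
    D=np.cos(th)*d+np.sin(th)*n;N=-np.sin(th)*d+np.cos(th)*n
    pts=np.array([O+B@np.array([q[0],y,q[1]])/1e3 for q in(h+118*D+35*N,h+118*D) for y in(100,-100)])
    for k in(c,s): print(th,cv2.projectPoints(pts,k["rvec"],k["tvec"],k["mtx"],k["dist"])[0].reshape(-1,2).round(1).tolist())
```

```text
[-1.06662686 -0.03140529  0.11436539] [0.34764078 0.00966778 0.25545375]
0 [[179.3, 168.1], [383.5, 169.5], [188.8, 156.0], [374.3, 157.3]]
0 [[299.5, 167.0], [244.4, 194.6], [301.4, 177.7], [247.3, 205.8]]
0.04 [[177.7, 168.5], [385.1, 169.9], [187.6, 157.4], [375.4, 158.7]]
0.04 [[299.6, 165.6], [244.4, 193.2], [301.1, 176.3], [246.9, 204.4]]
0.1 [[175.0, 168.6], [387.7, 170.1], [185.7, 159.3], [377.3, 160.6]]
0.1 [[299.8, 163.6], [244.3, 191.1], [300.9, 174.2], [246.4, 202.1]]
```

View pics/w10.png

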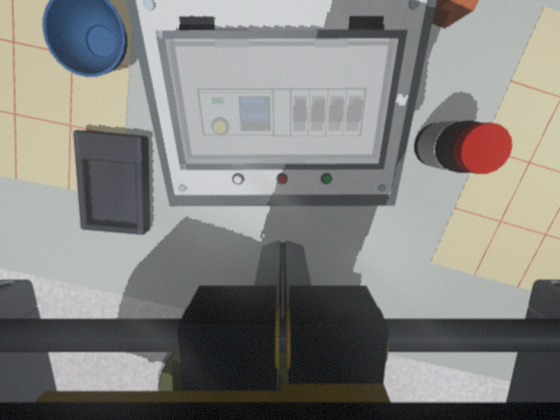

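View pics/s10.png

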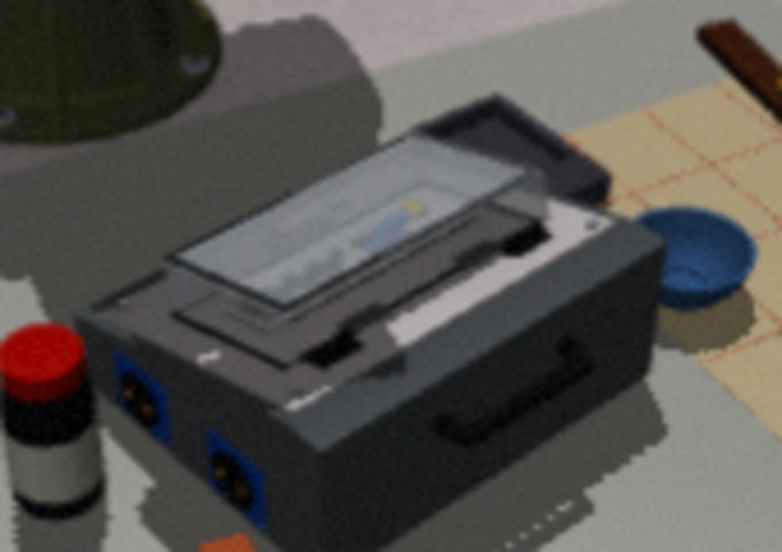

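The scene view puts the cover's outer corners at about (246,196) and (301,169). For a fully shut cover I predicted (244,195) and (300,167), which is within 2 px and on the shut side. Through the cover, the lever and breakers are up and the button is out, and nothing touches the robot. I'm handing in.

```bash
python3 -c "
from plant import close_job
print(close_job())"
```

```text
the job is handed in; nothing more can be done
None
```

The breaker test is done, the cover is shut and the job is handed in at about 16 s of the 58 s allowed. It reports no verdict, so the results below are my own checks.

- **Button:** I pressed the yellow test button straight down until it bottomed at about 15 N. The wrist picture showed the lever had dropped with the fingers well clear of it.
- **Lever:** I pushed it up along the panel to its stop, at about 7 N. After I backed off, it stood as it had at the start, the button was out, and all four small breakers were up.
- **Cover:** I led it round from behind and pressed it onto its stop at 22 N, with no force seen until the last 3 mm. After lifting off, its corners lay within about 2 pixels of the predicted shut position, on the lower side. That offset is about the size of the calibration error.
- **Surroundings:** The arm ended clear with wrist force near zero. The bowl, bottle and seal stone looked unmoved in the last pictures. I didn't measure any of the bystanders.

One early disagreement: the two camera pairs put the button's height at 91.5 and 101 mm, against the 95.4 mm the box geometry gives. The press itself matched the geometry to about 1 mm.

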